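Fasten the flap of the wide key box

TASK

Two closed oak key boxes stand on the hallway shelf, each with a loose screw-knob sprung up out of its flap. Fasten the wider box: push its knob all the way down, turn it clockwise to its stop while it is held down, and let go so that it stays caught below. Leave the narrower box and its knob alone.

Things in the scene. Friction and masses are not known exactly. Their poses are not given: they have to be found in the camera images.
- wide_box: The WIDE oak box: 240 mm wide, 150 mm deep, 55 mm high with its flap, which is hinged at the rear and closed by its weight. Origin: centre of its underside; x from front to rear hinge, y along the width, z up. The knob's axis lies at x = -30 mm, y = 0. A small loose bell lies on the flap about 100 mm from the knob. It may stand left or right of the narrow box.
- wide_knob_grip (a point): Grip point of the wide box's aluminium knob: a bar grip 46 long, 16 thick, 29 mm high on a round flange 56 mm across, 6 mm thick, 17 mm clear above the flap at the start. The point is on the axis, 20 mm above the flange's top, 8 mm below the bar's top, 98 mm above the shelf at the start; it moves with the knob. x along the bar, y across it, z up. At turn 0 the bar runs along the box's x.
- wide_push (a joint): How far the wide box's knob is pushed down, m: 0 sprung up (start), 0.014 bottomed. Spring 3 N at 0, 7.5 N at 0.009, 10 N at 0.014. A catch blocks turning near 0.3 rad unless pushed beyond 0.009; turned past 0.6 rad and let go it stays caught, rising to about 0.008. Let go unturned it springs back to 0.
- wide_turn (a joint): Turn of the wide box's knob, rad, growing clockwise seen from above: starts between 0 and 0.2, firm stop at 1.25 (about 70 degrees). Light friction, no spring.
- narrow_box: The NARROW oak box, to be left alone: 120 mm wide, 150 mm deep, 55 mm high with its flap, and an identical knob in the same place of its flap (x = -30 mm, y = 0). Origin: centre of its underside; x from front to rear hinge, z up. A loose key lies on its flap.

How it is judged:
By the outcome, as a careful person would: the job done as asked, in the order asked, and still so for the second after the job is handed in, with the robot touching nothing.
It also fails if it takes over 32 s, if anything falls off the work surface, if the arm or the gripper's body presses on something with over 40 N, if the wrist force passes 120 N, or if a joint passes its speed limit or range.

ROBOT

A 7-joint arm with a two-finger parallel gripper is mounted at the origin on the work surface. World frame = base frame: x ahead of the robot, y to its left, z up, the work surface at z = 0. Lengths are in m, angles in rad, forces in N, time in s.
With the tool pointing down it reaches from about 0.35 to 0.9 m from the base axis. Payload 7.2 kg.
Tool frame: the origin (TCP) lies at the very end of the fingers, on their centre line; the grasp point (between the pads) lies 19 mm behind it; y points along the fingers, x is the direction in which the jaws open and shut, and the axes are right-handed (so a half turn about y gives the same grasp; the last joint's range is limited). The gripper opens to 85 mm and grips with 20 to 120 N. Pads are 22 mm wide; open, the fingers measure 114 mm over their backs; the gripper's body (76 mm by 85 mm) begins 54 mm behind the grasp point. The pads swing forward as they close: fully open they stand 13 mm farther back than shut.
Start: joints at [1.275, 0.411, -0.013, 1.596, 0.006, 1.134, -0.082], TCP at [0.141, -0.609, 0.231] pointing down, gripper open.
Joint ranges: [-2.95, 2.95], [-0.29, 1.99], [-1.47, 1.44], [0.14, 2.54], [-1.03, 4.17], [0.13, 1.85], [-2.86, 2.86]. Speed limits (rad/s): [2.39, 2.39, 3.01, 3.01, 3.14, 3.14, 3.14].

INTERFACE

Orientations are given as a rotation vector (axis times angle).
In Python, from cell import readout, cams, finish_job gives the robot as it stands. The module is installed in compiled form; this text tells all that it offers.
- The arm moves only by the tool carry_out, never from a script. Its argument "series" is a list of rows, each a list of 3 entries, a list of its own where there are three numbers: the finger opening in mm, from 0 to 85.4, then the shift along the tool's x, y, z in units of 40 mm (1.0 is 40 mm), then the turn, a rotation vector about the tool's x, y, z in rad. A call has exactly 8 rows; each row shifts and turns the commanded pose from where the row before left it, along the tool's axes as they then stand; what a row does not reach is not made up. A row lasts 1/10 s, in which the tool goes at most 50 mm and 8.59 degrees, less where a joint would pass 70% of its speed; a pose out of reach is approached as far as the arm can. A call is refused whole if a number of a shift passes 1 or a number of a turn 0.15, either way. A call with a gripper value outside its range is refused whole. The fingers move at their own pace and stop on an object; "grip_force" is the grip in N (left out, the last holds). Time passes only in rows, so rows that do not move let the fingers close, or fill a call up. It gives the time, the measured TCP pose, the force and the opening at its end, in the units of the state.
- readout.sense(): the state, without advancing time (a new reading comes with each control period).
- cams.capture(name): name is "scene" or "top" or "wrist"; returns the picture (384x512x3 uint8, blue, green, red); there is no depth.
- cams.camera_info(name): a dict with "vertical_fov" (degrees; the focal length in pixels is half the picture's height over the tangent of half this angle, whatever the lens; pixels are square), "cx", "cy" (the principal point, pixels), "eye" and "orientation" of the camera in the world; the wrist camera has in their place "mount" (4x4, takes a point from camera to tool coordinates, whose origin is the TCP and whose axes are the tool frame's). Camera axes: x right, y down, z forward; pixel columns grow to the right and rows downward; lengths in m; the calibration is good to about 2 mm. A picture is of the moment at which its call begins: read the wrist's pose just before it. camera_info takes no time and is no camera call.
- finish_job(): hands the job in, once; it reports no verdict.
Trained networks look in the newest picture that a camera, given by its name, has taken for a name from the list of things; names that differ only in an ending like _2 or _b are one class to them, and where a whole thing is asked for, a point or a joint stands for the part that bears it (a point fixed in the world has none). Each returns a list of dicts, best first, with "confidence" (0 to 1); they miss things now and then, are a little off and sometimes report something else, mostly with a low value. They report only what shows in the picture. A call takes as long as a camera call.
- cams.regions_of(label, camera): "pixels" (384x512 bool, what is visible of it) and "box" ([left, top, right, bottom] in pixels, round what is visible of it).
The state is a dict: "clock": time; "joints": joint angles; "joint_vel": joint speeds; "joint_torque": joint torques, N m; "tcp_pos": TCP position; "orientation": TCP orientation; "contact_force": force on the tool from outside, world axes, zero at the start; "moment": the same for the moment, N m; "gripper_width": finger opening in m.
Only numpy, scipy, OpenCV 4.12 (cv2) and the standard library are available. Lean on these libraries where they do the work, as an engineer would, in place of code of your own. Each camera call takes 0.05 s, during which the arm holds its last target.

## Working session

There is one attempt and no reset: what is moved stays moved. The work goes in short steps, Python scripts to look and compute and a tool call to move; the robot and the scene stay as the last step left them, time stands still between calls to the robot, and variables do not carry over. Pictures are saved under pics/ and viewed, and the job is handed in when it is done.

Besides the shell and the picture viewer there is one more tool, called after "Request:" as a command line: name --argument value ..., lists and objects as JSON in quotes. carry_out: Moves the arm, as the interface text tells. Its arguments: {"type":"object","properties":{"series":{"type":"array"},"grip_force":{"type":"number"}},"required":["series"]}

```bash
mkdir -p pics; python3 - <<'E'
from cell import readout,cams
import cv2,numpy as np
s=readout.sense()
for k,v in s.items(): print(k,np.round(v,4))
for n in ("scene","top"):
    im=cams.capture(n); cv2.imwrite(f"pics/{n}0.png",im); print(n,cams.camera_info(n))
    for l in ("wide_box","narrow_box","wide_knob_grip"):
        for r in cams.regions_of(l,n)[:3]: print(l,r["confidence"],r["box"],r["pixels"].sum())
print(cams.camera_info("wrist"))
print(readout.sense()["clock"])
E
```

```text
clock 0.0
joints [ 1.2748  0.4119 -0.0127  1.5971  0.0056  1.1343 -0.0822]
joint_vel [ 0.0002 -0.0009  0.0015 -0.     -0.0012 -0.0002  0.0009]
joint_torque [ 4.00000e-04 -6.00618e+01  6.82100e-01 -2.99408e+01  1.38000e-02
  1.07000e-02 -0.00000e+00]
tcp_pos [ 0.141  -0.6084  0.2304]
orientation [-1.3074  1.0407 -1.0385]
contact_force [0.0398 0.2056 0.3614]
moment [ 0.0284 -0.0259  0.0092]
gripper_width 0.0853
scene {'vertical_fov': 47.33030548014139, 'cx': 255.1251181295403, 'cy': 195.81689705491627, 'eye': array([ 0.99239875, -0.03871026,  0.77599058]), 'orientation': array([-1.96425604, -1.80756582,  0.50757671])}
wide_box 0.56 [83.6, 177.7, 225.6, 276.0] 10558
narrow_box 0.6 [280.9, 166.1, 360.5, 254.1] 5191
wide_knob_grip 0.7 [134.4, 182.7, 165.4, 213.4] 677
top {'vertical_fov': 44.81058836391635, 'cx': 256.17466610857105, 'cy': 196.48430645831863, 'eye': array([ 0.45381029, -0.01354391,  0.88521099]), 'orientation': array([-2.11597981,  2.17632726, -0.08503781])}
wide_box 0.62 [297.5, 125.8, 446.3, 224.5] 11789
wide_box 0.62 [354.9, 177.6, 390.4, 207.7] 817
narrow_box 0.55 [157.6, 146.2, 229.9, 239.9] 5860
wide_knob_grip 0.85 [355.9, 173.8, 393.1, 208.9] 846
{'vertical_fov': 62.33122231435165, 'cx': 254.9443121909536, 'cy': 190.92174482860665, 'mount': array([[ 9.99999838e-01, -4.51076860e-04,  3.47775085e-04,
        -2.00016087e-04],
       [-4.63450539e-04, -2.89445324e-01,  9.57194437e-01,
        -1.41335579e-01],
       [-3.31106389e-04, -9.57194443e-01, -2.89445486e-01,
         7.28542277e-02],
       [ 0.00000000e+00,  0.00000000e+00,  0.00000000e+00,
         1.00000000e+00]])}
0.4
```

View pics/scene0.png

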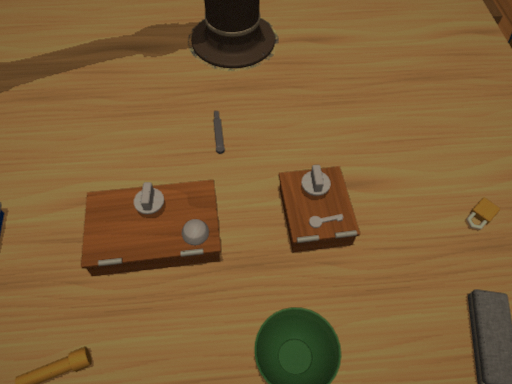

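View pics/top0.png

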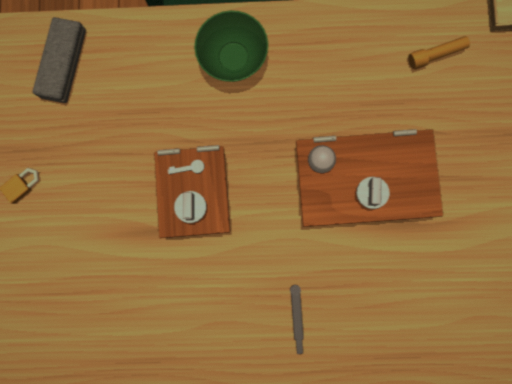

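The top view shows the wide box on the right, with its knob at about (373,192) and the bell at (322,158). The hinges are at the rear, on the +x side. The narrow box is on the left. Next I'll measure the knob.

```bash
cat > h.py <<'E'
import numpy as np,cv2
from scipy.spatial.transform import Rotation as R
from cell import readout,cams
def K(n):
    c=cams.camera_info(n); f=192/np.tan(np.radians(c["vertical_fov"]/2)); return c,f
def campose(n,s=None):
    c,f=K(n)
    if "eye" in c: return np.array(c["eye"]),R.from_rotvec(c["orientation"]).as_matrix(),c,f
    Rt=R.from_rotvec(s["orientation"]).as_matrix(); M=c["mount"]
    return Rt@M[:3,3]+s["tcp_pos"],Rt@M[:3,:3],c,f
def ray(n,u,v,z,s=None):
    e,Rm,c,f=campose(n,s); d=Rm@np.array([(u-c["cx"])/f,(v-c["cy"])/f,1]); return e+d*(z-e[2])/d[2]
def proj(n,p,s=None):
    e,Rm,c,f=campose(n,s); q=Rm.T@(np.asarray(p)-e); return q[0]/q[2]*f+c["cx"],q[1]/q[2]*f+c["cy"]
E
python3 - <<'E'
from h import *
s=readout.sense(); print(R.from_rotvec(s["orientation"]).as_matrix().round(3))
im=cv2.imread("pics/top0.png"); cv2.imwrite("pics/topz.png",cv2.resize(im[120:240,290:450],None,fx=5,fy=5,interpolation=cv2.INTER_CUBIC))
im=cv2.imread("pics/scene0.png"); cv2.imwrite("pics/scenez.png",cv2.resize(im[170:280,75:235],None,fx=5,fy=5,interpolation=cv2.INTER_CUBIC))
E
```

```text
[[ 0.226 -0.     0.974]
 [-0.974  0.     0.226]
 [-0.    -1.    -0.   ]]
```

View pics/topz.png

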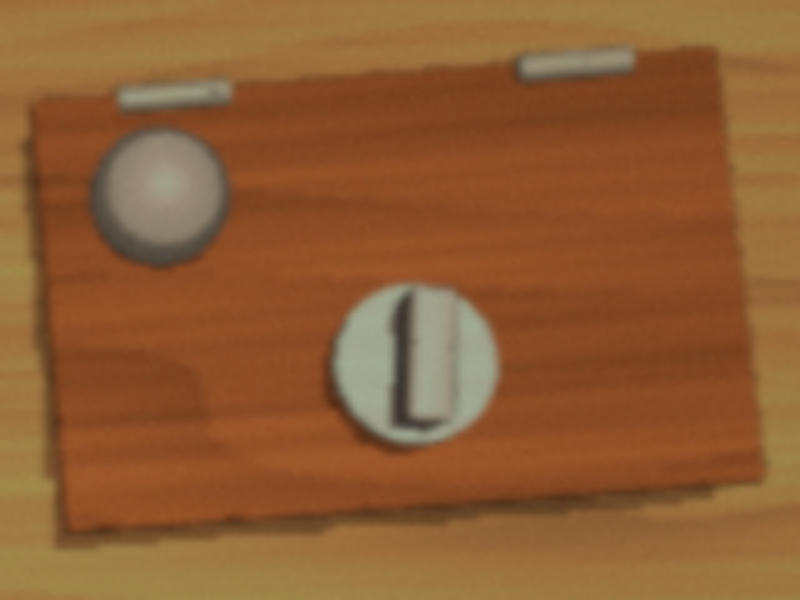

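View pics/scenez.png

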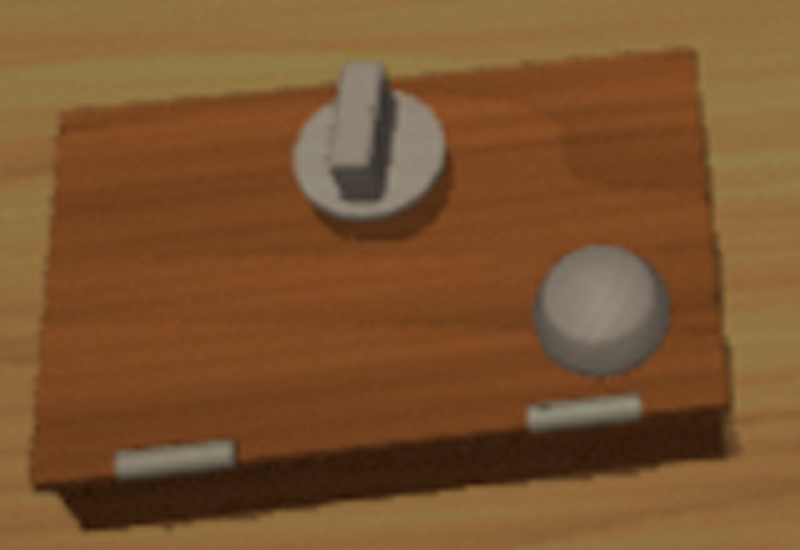

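```bash
python3 - <<'E'
from h import *
f=lambda x,y,z:ray("top",x/5+289.6,y/5+119.6,z)
C=[f(*p,.055) for p in [(32,100),(718,47),(765,478),(65,530)]]
for c in C: print(c.round(4))
print("lens",[np.linalg.norm(C[i]-C[(i+1)%4]).round(4) for i in range(4)])
ctr=np.mean(C,0); y=(C[0]+C[3]-C[1]-C[2]);y/=np.linalg.norm(y); x=C[0]+C[1]-C[2]-C[3];x/=np.linalg.norm(x)
print("box yaw",np.arctan2(x[1],x[0]),np.arctan2(-y[0],y[1]),"knob via box",ctr-.03*x)
B=[f(*p,.106) for p in [(416,288),(458,290),(451,418),(408,418)]]
print("bar",np.mean(B,0),[np.linalg.norm(B[i]-B[(i+1)%4]).round(4) for i in range(4)])
d=B[0]+B[1]-B[2]-B[3]; print("baryaw",np.arctan2(d[1],d[0]))
print("flange",f(415,364,.078))
g=lambda x,y,z:ray("scene",x/5+74.6,y/5+169.6,z)
B=[g(*p,.106) for p in [(340,62),(384,62),(373,165),(333,163)]]
print("scene bar",np.mean(B,0),[np.linalg.norm(B[i]-B[(i+1)%4]).round(4) for i in range(4)])
d=B[2]+B[3]-B[0]-B[1]; print("baryaw",np.arctan2(d[1],d[0]))
print("flange",g(370,154,.078), "bell", f(162,195,.07))
s=readout.sense();print(s["tcp_pos"],s["clock"])
E
```

```text
[ 0.6508 -0.061   0.055 ]
[ 0.6617 -0.3079  0.055 ]
[ 0.5061 -0.3136  0.055 ]
[ 0.4946 -0.0671  0.055 ]
lens [np.float64(0.2472), np.float64(0.1558), np.float64(0.2468), np.float64(0.1563)]
box yaw 0.03785045198721332 0.0452558976999177 knob via box [ 0.54833892 -0.18851437  0.055     ]
bar [ 0.54769786 -0.18872947  0.106     ] [np.float64(0.014), np.float64(0.0433), np.float64(0.0142), np.float64(0.044)]
baryaw -0.11197259616099135
flange [ 0.54753372 -0.18855526  0.078     ]
scene bar [ 0.54700612 -0.18726454  0.106     ] [np.float64(0.0161), np.float64(0.0444), np.float64(0.0143), np.float64(0.0437)]
baryaw -0.028930102988933257
flange [ 0.54741189 -0.1880408   0.078     ] bell [ 0.61138018 -0.10476844  0.07      ]
[ 0.14113791 -0.60881861  0.2312159 ] 0.4
```

Request:
carry_out --series '[[85,[-0.6,0,0.7],[0,0.1,0]],[85,[-0.9,0,0.8],[0,0.1,0]],[85,[-0.9,0,0.8],[0,0.1,0]],[85,[-0.9,0,0.8],[0,0,0]],[85,[-0.9,0,0.8],[0,0,0]],[85,[-0.9,0,0.8],[0,0,0]],[85,[-0.9,0,0.8],[0,0,0]],[85,[-0.9,0,0.8],[0,0,0]]]' --grip_force 70

```text
clock: 1.2
tcp_pos: [0.3949, -0.333, 0.2317]
orientation: [-1.174, 1.261, -1.263]
contact_force: [1.1, -1.0, -0.5]
gripper_width: 0.0851
```

```bash
cat >> h.py <<'E'
def rel(tgt,yaw):
    s=readout.sense(); Rm=R.from_rotvec(s["orientation"]).as_matrix()
    print("t",s["clock"],"tcp",s["tcp_pos"].round(4) if hasattr(s["tcp_pos"],"round") else s["tcp_pos"],"F",np.round(s["contact_force"],1),"w",s["gripper_width"])
    print("joints",np.round(s["joints"],2)); 
    Rd=np.column_stack([[np.cos(yaw),np.sin(yaw),0],[0,0,-1],np.cross([np.cos(yaw),np.sin(yaw),0],[0,0,-1])])
    rv=R.from_matrix(Rm.T@Rd).as_rotvec()
    print("shift units now-frame",(Rm.T@(np.array(tgt)-s["tcp_pos"])/.04).round(3),"final-frame",(Rd.T@(np.array(tgt)-s["tcp_pos"])/.04).round(3),"turn",rv.round(3))
    return s
E
python3 -c "
from h import *
rel([.5475,-.1882,.20],-1.641)"
```

```text
t 1.2 tcp [ 0.3949 -0.333   0.2317] F [ 1.1 -1.  -0.5] w 0.08512264162676031
joints [ 0.73  0.23 -0.15  1.85  0.04  1.06 -1.08]
shift units now-frame [-3.887  0.792  3.544] final-frame [-3.879  0.792  3.552] turn [-0.001 -0.002  0.001]
```

Request:
carry_out --series '[[85,[-0.85,0.2,0.8],[0,0,0]],[85,[-0.85,0.2,0.8],[0,0,0]],[85,[-0.85,0.2,0.8],[0,0,0]],[85,[-0.85,0.2,0.7],[0,0,0]],[85,[-0.3,0,0.2],[0,0,0]],[85,[0,0,0],[0,0,0]],[85,[0,0,0],[0,0,0]],[85,[0,0,0],[0,0,0]]]'

```text
clock: 2.0
tcp_pos: [0.535, -0.1985, 0.1996]
orientation: [-1.174, 1.264, -1.265]
contact_force: [0.3, -0.6, -0.2]
gripper_width: 0.0849
```

```bash
python3 - <<'E'
from h import *
s=rel([.5475,-.1882,.082],-1.641)
im=cams.capture("wrist"); 
print("grip px",proj("wrist",[.5475,-.1882,.106],s))
for r in cams.regions_of("wide_knob_grip","wrist"): print(r["confidence"],r["box"])
cv2.imwrite("pics/w1.png",im)
E
```

```text
t 2.0 tcp [ 0.535  -0.1985  0.1996] F [ 0.3 -0.6 -0.2] w 0.08487334017112262
joints [ 0.45  0.36 -0.23  1.76  0.1   1.03 -1.46]
shift units now-frame [-0.284  2.939  0.294] final-frame [-0.279  2.94   0.295] turn [ 0.    -0.005  0.001]
grip px (np.float64(239.89110600611002), np.float64(178.51457219411063))
0.84 [209.9, 137.9, 276.2, 206.5]
```

View pics/w1.png

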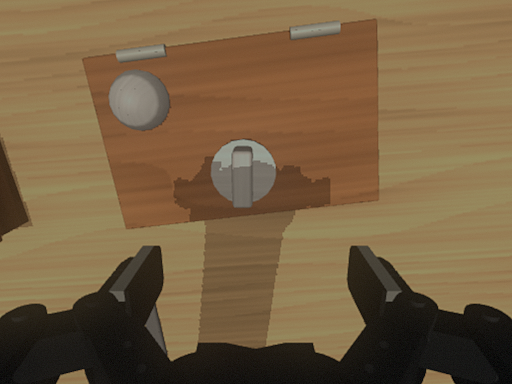

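```bash
python3 - <<'E'
import cv2
im=cv2.imread("pics/w1.png"); cv2.imwrite("pics/w1z.png",cv2.resize(im[130:215,195:290],None,fx=7,fy=7,interpolation=cv2.INTER_CUBIC))
E
```

```text
(no output)
```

View pics/w1z.png

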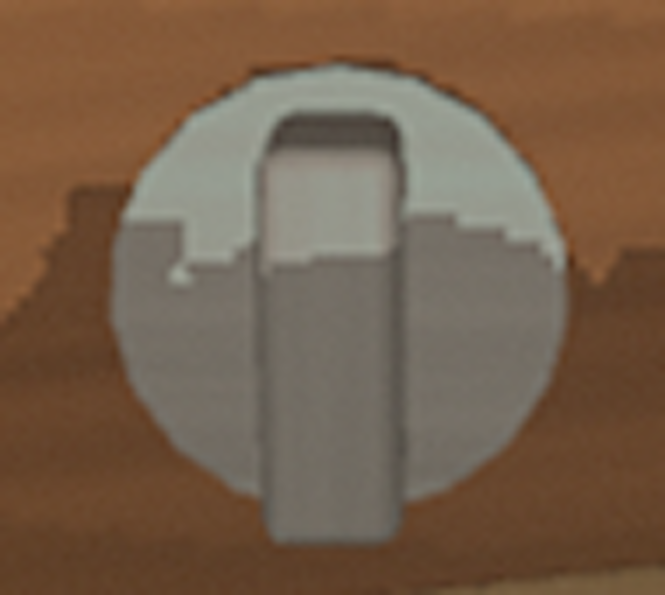

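```bash
python3 - <<'E'
from h import *
s=rel([.5475,-.1882,.082],-1.641)
B=[ray("wrist",x/7+194.6,y/7+129.6,.106,s) for x,y in [(263,150),(395,148),(402,541),(266,541)]]
print(np.mean(B,0),[np.linalg.norm(B[i]-B[(i+1)%4]).round(4) for i in range(4)])
d=B[0]+B[1]-B[2]-B[3]; print("yaw",np.arctan2(d[1],d[0]))
print(ray("wrist",340/7+194.6,285/7+129.6,.078,s))
E
```

```text
t 2.1 tcp [ 0.5351 -0.1983  0.1997] F [-0.9  0.7 -0.3] w 0.08494450500193224
joints [ 0.45  0.36 -0.23  1.76  0.1   1.03 -1.46]
shift units now-frame [-0.276  2.941  0.288] final-frame [-0.272  2.941  0.29 ] turn [-0.    -0.005  0.001]
[ 0.54671474 -0.18940336  0.106     ] [np.float64(0.014), np.float64(0.0444), np.float64(0.0153), np.float64(0.0441)]
yaw -0.07477841406898951
[ 0.54750081 -0.18943881  0.078     ]
```

Request:
carry_out --series '[[85,[-0.25,0.3,0.28],[0,0,0]],[70,[0,0.7,0],[0,0,0]],[55,[0,0.7,0],[0,0,0]],[45,[0,0.6,0],[0,0,0]],[45,[0,0.4,0],[0,0,0]],[45,[0,0.2,0],[0,0,0]],[45,[0,0,0],[0,0,0]],[45,[0,0,0],[0,0,0]]]'

```text
clock: 2.9
tcp_pos: [0.5485, -0.1872, 0.0836]
orientation: [-1.174, 1.262, -1.263]
contact_force: [0.0, 0.5, 0.1]
gripper_width: 0.0451
```

```bash
python3 - <<'E'
from h import *
s=rel([.5472,-.1889,.082],-1.644)
im=cams.capture("wrist"); cv2.imwrite("pics/w2.png",im)
im=cams.capture("scene"); cv2.imwrite("pics/s2.png",cv2.resize(im[130:290,60:260],None,fx=4,fy=3.7))
E
```

```text
t 2.9 tcp [ 0.5485 -0.1872  0.0836] F [0.  0.5 0.1] w 0.045134801603016285
joints [ 0.41  0.51 -0.22  1.84  0.15  0.81 -1.53]
shift units now-frame [ 0.045  0.041 -0.028] final-frame [ 0.045  0.041 -0.028] turn [-0.001  0.001 -0.   ]
```

View pics/w2.png

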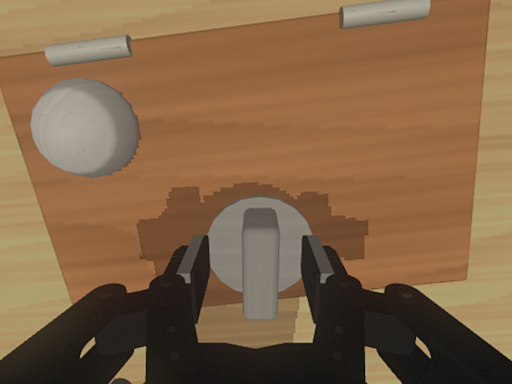

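View pics/s2.png

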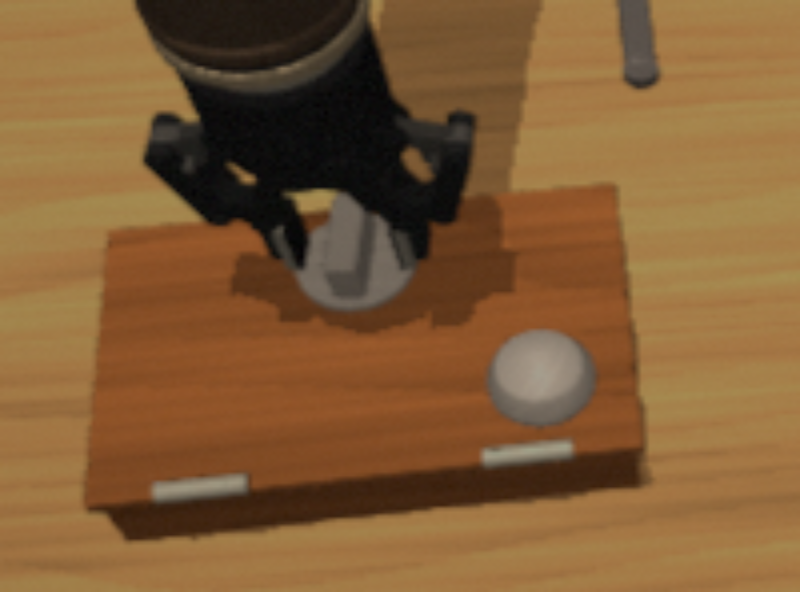

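The bar stands between the pads, at about column 260 with the pads' centre at about 255. It is aligned with the tool. I'll make a small correction and close.

Request:
carry_out --series '[[30,[0.04,0,-0.03],[0,0,0]],[20,[0,0,0],[0,0,0]],[10,[0,0,0],[0,0,0]],[10,[0,0,0],[0,0,0]],[10,[0,0,0],[0,0,0]],[10,[0,0,0],[0,0,0]],[10,[0,0,0],[0,0,0]],[10,[0,0,0],[0,0,0]]]' --grip_force 70

```text
clock: 3.8
tcp_pos: [0.5467, -0.1891, 0.0834]
orientation: [-1.174, 1.262, -1.263]
contact_force: [-0.8, -1.6, 3.1]
gripper_width: 0.0149
```

Request:
carry_out --series '[[10,[0,0.05,0],[0,0,0]],[10,[0,0.05,0],[0,0,0]],[10,[0,0.05,0],[0,0,0]],[10,[0,0.05,0],[0,0,0]],[10,[0,0.05,0],[0,0,0]],[10,[0,0.05,0],[0,0,0]],[10,[0,0,0],[0,0,0]],[10,[0,0,0],[0,0,0]]]'

```text
clock: 4.6
tcp_pos: [0.5468, -0.1891, 0.0716]
orientation: [-1.174, 1.262, -1.263]
contact_force: [-1.1, -4.2, 9.3]
gripper_width: 0.0144
```

Request:
carry_out --series '[[10,[0,0.03,0],[0,0,0]],[10,[0,0.02,0],[0,0,0]],[10,[0,0.02,0],[0,0,0]],[10,[0,0,0],[0,0,0]],[10,[0,0,0],[0,0,0]],[10,[0,0,0],[0,0,0]],[10,[0,0,0],[0,0,0]],[10,[0,0,0],[0,0,0]]]'

```text
clock: 5.4
tcp_pos: [0.5468, -0.1892, 0.0699]
orientation: [-1.174, 1.261, -1.263]
contact_force: [-5.9, -2.3, 16.5]
gripper_width: 0.0144
```

Bottomed: 16.5 N against a spring of 10 N. Next I'll turn clockwise.

Request:
carry_out --series '[[10,[0,0,0],[0,0.1,0]],[10,[0,0,0],[0,0.13,0]],[10,[0,0,0],[0,0.14,0]],[10,[0,0,0],[0,0.14,0]],[10,[0,0,0],[0,0.14,0]],[10,[0,0,0],[0,0.14,0]],[10,[0,0,0],[0,0.14,0]],[10,[0,0,0],[0,0,0]]]'

```text
clock: 6.2
tcp_pos: [0.5468, -0.1893, 0.0699]
orientation: [-0.55, 1.901, -1.903]
contact_force: [-4.8, -2.1, 17.4]
gripper_width: 0.0147
```

```bash
python3 - <<'E'
from h import *
s=rel([.5468,-.1892,.07],-1.646-1.133); print(s["moment"])
E
```

```text
t 6.2 tcp [ 0.5468 -0.1893  0.0699] F [-4.8 -2.1 17.4] w 0.014668925202492978
joints [ 0.23  0.52  0.03  1.86 -0.02  0.76 -2.31]
shift units now-frame [-0.002 -0.004 -0.003] final-frame [-0.001 -0.004 -0.003] turn [-0.001  0.201 -0.   ]
[-0.69798171  1.23528688 -0.06659464]
```

Request:
carry_out --series '[[10,[0,0,0],[0,0.08,0]],[10,[0,0,0],[0,0.06,0]],[10,[0,0,0],[0,0.04,0]],[10,[0,0,0],[0,0.02,0]],[10,[0,0,0],[0,0.02,0]],[10,[0,0,0],[0,0,0]],[10,[0,0,0],[0,0,0]],[10,[0,0,0],[0,0,0]]]'

```text
clock: 7.0
tcp_pos: [0.5468, -0.1894, 0.0699]
orientation: [-0.357, 2.03, -2.033]
contact_force: [-6.2, -1.9, 16.9]
gripper_width: 0.0147
```

```bash
python3 - <<'E'
from h import *
s=rel([.5468,-.1892,.07],-1.646-1.133); print(s["moment"])
E
```

```text
t 7.0 tcp [ 0.5468 -0.1894  0.0699] F [-6.2 -1.9 16.9] w 0.014666032054985442
joints [ 0.19  0.52  0.08  1.87 -0.06  0.76 -2.49]
shift units now-frame [-0.003 -0.004 -0.005] final-frame [-0.003 -0.004 -0.004] turn [-0.001 -0.014 -0.   ]
[-0.61406789  1.28270997  0.34395115]
```

Request:
carry_out --series '[[10,[0,0,0],[0,0.03,0]],[10,[0,0,0],[0,0.03,0]],[10,[0,0,0],[0,0.02,0]],[10,[0,0,0],[0,0,0]],[10,[0,0,0],[0,0,0]],[10,[0,0,0],[0,0,0]],[10,[0,0,0],[0,0,0]],[10,[0,0,0],[0,0,0]]]'

```text
clock: 7.8
tcp_pos: [0.5468, -0.1893, 0.0699]
orientation: [-0.284, 2.074, -2.077]
contact_force: [-5.5, -2.4, 17.9]
gripper_width: 0.0149
```

```bash
python3 - <<'E'
from h import *
s=rel([.5468,-.1892,.07],-1.646-1.133); print(s["moment"])
im=cams.capture("wrist"); cv2.imwrite("pics/w3.png",im)
im=cams.capture("scene"); cv2.imwrite("pics/s3.png",cv2.resize(im[130:290,60:260],None,fx=4,fy=3.7))
E
```

```text
t 7.8 tcp [ 0.5468 -0.1893  0.0699] F [-5.5 -2.4 17.9] w 0.014859534856069521
joints [ 0.17  0.52  0.1   1.87 -0.07  0.76 -2.56]
shift units now-frame [-0.001 -0.003 -0.003] final-frame [-0.002 -0.003 -0.003] turn [-0.002 -0.09  -0.   ]
[-0.73353552  1.30404251  1.53179481]
```

View pics/w3.png

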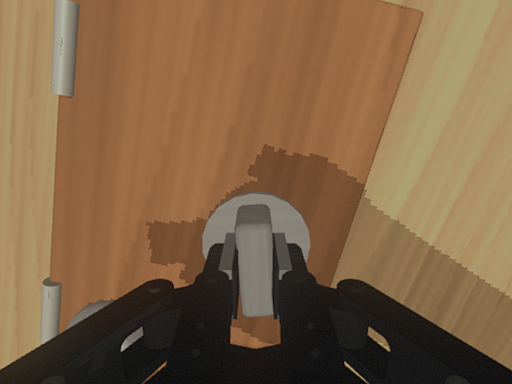

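The moment about the vertical rose to 1.5 N m, so the knob is at its stop. I'll ease the torque and then open while still down.

Request:
carry_out --series '[[10,[0,0,0],[0,-0.03,0]],[10,[0,0,0],[0,-0.03,0]],[10,[0,0,0],[0,0,0]],[10,[0,0,0],[0,0,0]],[30,[0,0,0],[0,0,0]],[45,[0,0,0],[0,0,0]],[45,[0,0,0],[0,0,0]],[45,[0,0,0],[0,0,0]]]'

```text
clock: 8.7
tcp_pos: [0.5462, -0.1881, 0.0678]
orientation: [-0.34, 2.045, -2.043]
contact_force: [0.1, 0.6, -0.5]
gripper_width: 0.0448
```

Request:
carry_out --series '[[45,[0,-0.2,0],[0,0,0]],[45,[0,-0.4,0],[0,0,0]],[45,[0,-0.7,0],[0,0,0]],[45,[0,-0.9,0],[0,0,0]],[45,[0,-0.9,0],[0,0,0]],[45,[0,-0.4,0],[0,0,0]],[45,[0,0,0],[0,0,0]],[45,[0,0,0],[0,0,0]]]'

```text
clock: 9.5
tcp_pos: [0.5464, -0.1886, 0.2085]
orientation: [-0.339, 2.043, -2.043]
contact_force: [-1.0, 0.1, -0.5]
gripper_width: 0.045
```

```bash
python3 - <<'E'
from h import *
s=rel([.5468,-.1892,.07],-1.646-1.133)
im=cams.capture("wrist"); cv2.imwrite("pics/w4.png",im)
im=cams.capture("scene"); cv2.imwrite("pics/s4.png",cv2.resize(im[130:290,60:260],None,fx=4,fy=3.7)); cv2.imwrite("pics/s4f.png",im)
E
```

```text
t 9.5 tcp [ 0.5464 -0.1886  0.2085] F [-1.   0.1 -0.5] w 0.04503036247217855
joints [ 0.17  0.35  0.1   1.75 -0.04  1.05 -2.53]
shift units now-frame [-3.000e-03  3.462e+00  1.700e-02] final-frame [-3.000e-03  3.462e+00  1.800e-02] turn [-0.    -0.034 -0.   ]
```

View pics/w4.png

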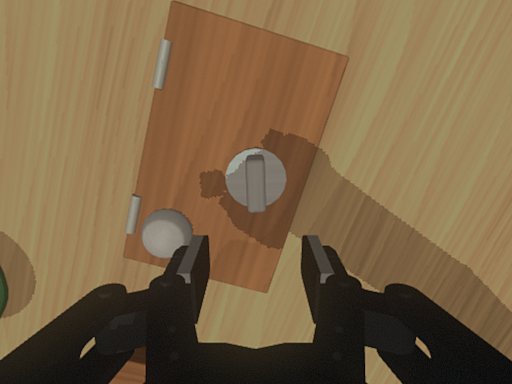

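View pics/s4.png

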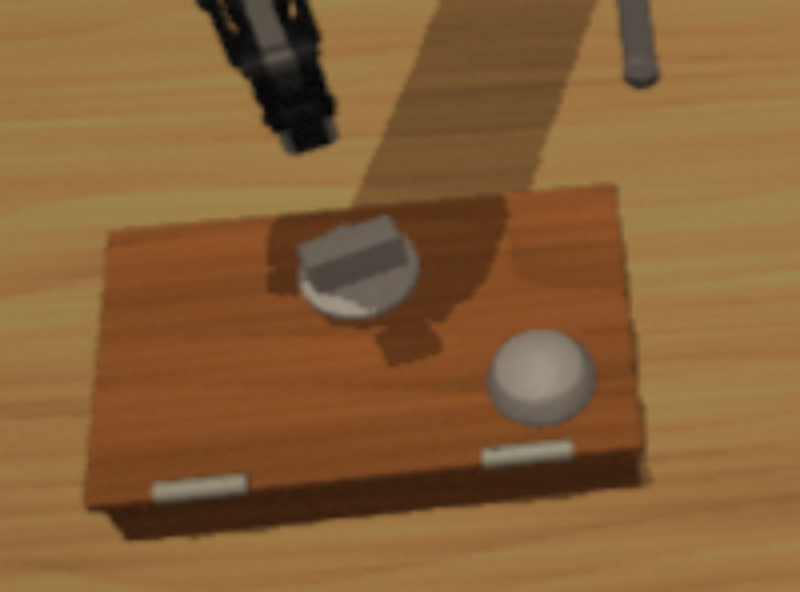

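The knob is turned and sits lower than before, and the box, flap and bell haven't moved. I'll measure the turn and the height.

```bash
python3 - <<'E'
import cv2
im=cv2.imread("pics/w4.png"); cv2.imwrite("pics/w4z.png",cv2.resize(im[135:225,205:305],None,fx=6,fy=6,interpolation=cv2.INTER_CUBIC))
im=cv2.imread("pics/s4f.png"); cv2.imwrite("pics/s4z.png",cv2.resize(im[170:280,75:235],None,fx=5,fy=5,interpolation=cv2.INTER_CUBIC))
E
```

```text
(no output)
```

View pics/w4z.png

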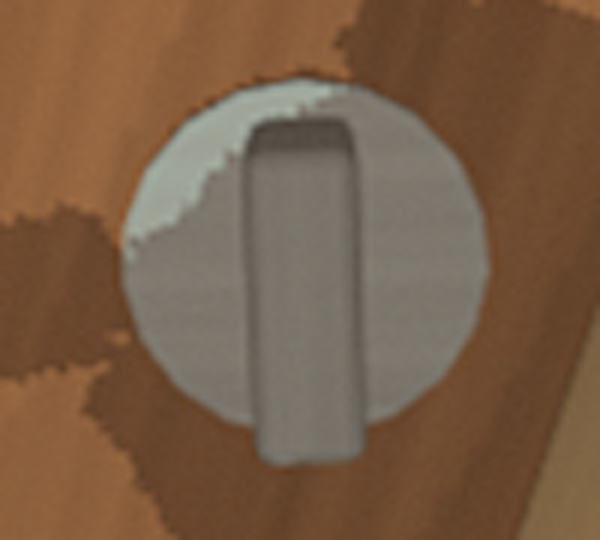

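View pics/s4z.png

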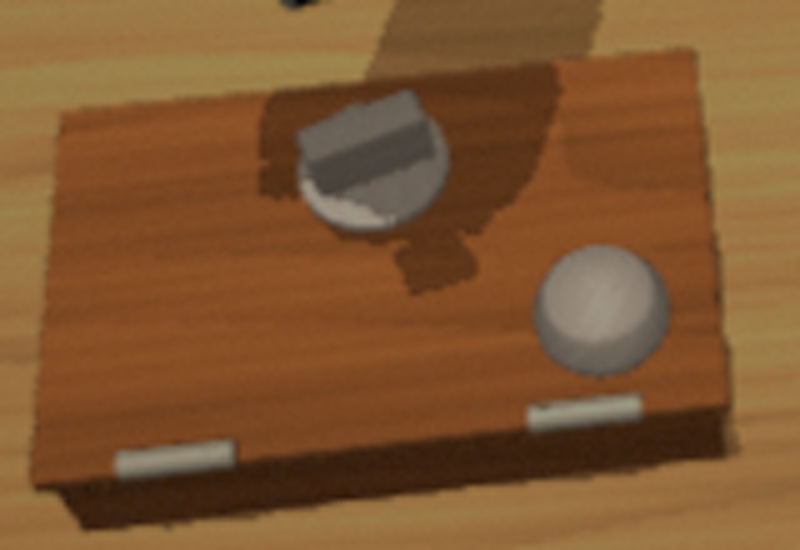

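```bash
python3 - <<'E'
from h import *
s=readout.sense()
B=[ray("wrist",x/6+204.6,y/6+134.6,.098,s) for x,y in [(248,152),(354,150),(366,461),(257,463)]]
d=B[0]+B[1]-B[2]-B[3]; print(np.mean(B,0),"yaw",np.arctan2(d[1],d[0]), [np.linalg.norm(B[i]-B[(i+1)%4]).round(4) for i in range(4)])
L=lambda a,b:(ray("wrist",*a,.055,s)-ray("wrist",*b,.055,s))
# box edges: left(rear) edge 172,2->124,257 ; front 347,58->268,292; top 172,2->347,58
for a,b in [((172,1),(124,257)),((348,58),(268,292)),((172,1),(348,58)),((124,257),(268,292))]:
    v=L(a,b); print(np.linalg.norm(v).round(4),np.arctan2(v[1],v[0]))
# flange height via scene vs wrist: flange centre
zs=[.078,.070,.064]
for z in zs: print(z,ray("scene",374/5+74.6,160/5+169.6,z).round(4),"bar@+.029",ray("scene",364/5+74.6,132/5+169.6,z+.028).round(4))
E
```

```text
[ 0.54481356 -0.19050259  0.098     ] yaw -1.2093001465687112 [np.float64(0.0141), np.float64(0.0443), np.float64(0.0153), np.float64(0.0443)]
0.2428 -1.5223552880827416
0.2412 -1.519000218776294
0.1538 0.04388929333301458
0.1546 0.05393331676390486
0.078 [ 0.5502 -0.1865  0.078 ] bar@+.029 [ 0.5557 -0.1846  0.106 ]
0.07 [ 0.5451 -0.1881  0.07  ] bar@+.029 [ 0.5505 -0.1863  0.098 ]
0.064 [ 0.5413 -0.1894  0.064 ] bar@+.029 [ 0.5466 -0.1876  0.092 ]
```

```bash
python3 - <<'E'
from cell import finish_job
print(finish_job())
E
```

```text
the job is handed in; nothing more can be done
None
```

The wide box is fastened and the job is handed in. I gripped its knob and pushed it down until it bottomed: 13.5 mm of travel measured, 16.5 N against the 10 N spring. I turned it clockwise while held down until the moment rose to 1.5 N m at the stop, then eased off, opened the gripper and lifted clear.

- **Turn:** the last wrist picture gives about 1.26 rad relative to the box; the stop is at 1.25.
- **Height:** the scene picture shows the knob caught roughly 5 to 13 mm below where it started. That is a coarse estimate, because the flange and bar readings differ, but it fits the expected 8 mm.
- **Surroundings:** the wide box, its flap and the bell stayed where they were. I never went near the narrow box, though I took no closing picture of it.
- **Limits:** wrist force read at most about 19 N after any move, and the clock was at about 9.6 s when I handed in.

No check failed.

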